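# Proof-press a machined block and record its peak

## Robot

A 7-joint arm with a two-finger parallel gripper is mounted at the origin on the work surface. World frame = base frame: x ahead of the robot, y to its left, z up, the work surface at z = 0. Lengths are in m, angles in rad, forces in N, time in s.
With the tool pointing down it reaches from about 0.425 to 0.95 m from the base axis. Payload 4.7 kg.
Tool frame: the origin (TCP) lies at the very end of the fingers, on their centre line; the grasp point (between the pads) lies 19 mm behind it (bot.grip_depth is the distance from the TCP to the grasp point, in m); z points along the fingers, y is the line along which they close (so a half turn about z gives the same grasp; the last joint's range is limited). The gripper opens to 85 mm and grips with 20 to 120 N. Pads are 22 mm wide; open, the fingers measure 114 mm over their backs; the gripper's body (76 mm by 85 mm) begins 54 mm behind the grasp point. The pads swing forward as they close: fully open they stand 13 mm farther back than shut.
Start: joints at [-1.202, 0.469, -0.049, 1.532, 0.024, 1.141, -0.082], TCP at [0.261, 0.622, 0.231] pointing down, gripper open.
Joint ranges: [-2.59, 2.59], [-0.33, 1.99], [-1.39, 1.29], [0.1, 2.45], [-1.04, 4.18], [0.21, 1.99], [-2.66, 2.66]. Speed limits (rad/s): [2.57, 2.57, 3.14, 3.14, 3.14, 3.14, 3.14].

## Interface

Orientations are given as [roll, pitch, yaw] about the fixed x, y, z axes, in that order (R = Rz(yaw) Ry(pitch) Rx(roll)).
In Python, from station import telemetry, capture, bot gives the robot as it stands.
- The arm moves only by the tool play_rows, never from a script. Its argument "rows" is a list of rows, each a list of 5 numbers: the shift along the world's x, y, z scaled (see below), then the turn about the world's z scaled (see below), then the opening, from -1 (shut) to 1 (fully open). In form: [[tx, ty, tz, yaw, fingers], ...]. A call has 1 to 5 rows; each row is the pose to reach, as a shift and turn from the pose commanded when the call began; what a row does not reach only later rows make up. The controller multiplies each number of a shift by 1 m and each number of a turn by 60 degrees. A row lasts 1/8 s, in which the tool goes at most 62.5 mm and 10.7 degrees, less where a joint would pass 70% of its speed; a pose out of reach is approached as far as the arm can. A call with a number of a shift or a turn outside -1 to 1 is refused whole. A call with a gripper value outside its range is refused whole. The fingers move at their own pace and stop on an object; the grip force is fixed at half the most. Time passes only in rows, so rows that repeat a pose let the fingers close. It gives the time, the measured TCP pose, the force, the opening and the grip force at its end, in the units of the state.
- telemetry.sense(): the state, without advancing time (a new reading comes with each control period).
- capture(name): name is "scene" or "top"; returns a dict with "color" (384x512x3 uint8, red, green, blue), "fx", "fy", "cx", "cy" (pixels), "k1" (the pictures are not rectified: a ray, as slopes to the right and down, at radius r is drawn at 1 + k1 r^2 times it, then the intrinsics apply), "rvec" (rotation vector, rad) and "tvec" (3), from world to camera coordinates, as OpenCV has them. Camera axes: x right, y down, z forward; pixel columns grow to the right and rows downward; lengths in m; the calibration is good to about 2 mm. A picture is of the moment at which its call begins. There is no depth.
- bot.close_job(): hands the job in; it is judged then, once.
The state is a dict: "clock": time; "joint_positions": joint angles; "joint_velocities": joint speeds; "joint_torque": joint torques, N m; "tcp_pos": TCP position; "orientation": TCP orientation; "ft_force": force on the tool from outside, world axes, zero at the start; "moment": the same for the moment, N m; "opening": finger opening in m; "gripper_force": force on a finger pad.
Only numpy, scipy, OpenCV 4.12 (cv2) and the standard library are available. Lean on these libraries where they do the work, as an engineer would, in place of code of your own. Each camera call takes 0.05 s, during which the arm holds its last target. There are 200 camera calls.

## Task

Turn the gauge's peak pointer back (counter-clockwise) to its zero stop, then push the aluminium block along the press bed between the guides until it is fully home, square against the end stop. With the block home, press the spring treadle all the way down to its stop, hold it there for about a second and let it come back up, so that the peak pointer keeps the new reading. Do not work the treadle before the block is home, and leave the other things on the bench where they are.

Things in the scene. Friction and masses are not known exactly. Their poses are not given: they have to be found in the camera images.
- press: fixed grey C-frame bench press. Origin: centre of its footprint, on the table. x axis: along the level bed, towards the end stop. Bed: x -160 to +140 mm, 120 mm wide (y), top 35 mm above the table. Column on the -y side: x +30 to +100, y -55 to -115 mm, 190 mm tall. Turned by yaw only
- end_stop (a point): foot of the end stop's face, mid-width, at bed height (press x = +100 mm, y = 0); axes as the press. The stop is a dark cross block 24 mm tall, 100 mm wide. Two steel guide strips, 14 mm tall and 72 mm apart inside, run from it 90 mm back along the bed, then flare out to about 100 mm apart over another 30 mm
- press_head (a point): centre of the underside of the press head over the bed, 125 mm above the table, on the ram's axis (press x = +68 mm, y = 0). The head reaches 30 mm to either side of it in x, from y -80 to +35 mm, and up to 185 mm. The ram below it, 34 mm across, ends 95 mm above the table when up
- block: the machined aluminium block to be proof-pressed, 130 mm long (x) x 64 mm wide (y) x 30 mm tall, two dark holes in its top, lying on the press bed in front of the guides. Origin: centre of its underside; x axis along its length, towards the end stop. Fully home its origin is at x = +35 mm, y = 0 of the press. Mass about 0.45 kg
- treadle_base: fixed dark steel base plate of the treadle unit, 200 x 120 x 12 mm, origin: centre of its underside on the table. The hinge pin of the treadle lies along its y axis at x = +70 mm, 38 mm above the table; the treadle rises from there towards -x
- treadle_pad (a point): point on top of the treadle, on its ribbed black rubber pad (80 mm long, 84 mm wide), 120 mm from the hinge; the plate is 90 mm wide and reaches 165 mm from the hinge. With the treadle up the pad point is about 92 mm above the table. The point moves with the treadle
- treadle (a joint): angle of the spring treadle: 0 up (plate sloping up at 0.40 rad from the hinge), 0.30 rad fully down at its stop. Pressing turns the plate down about the hinge; about 12 N at the pad holds it at the stop. It works the ram and the live hand of the gauge, and springs back
- gauge: fixed grey peak gauge, box 150 x 150 x 55 mm, with a round white dial facing up. Origin: centre of its underside on the table; the knob's axis is vertical through it. The zero mark lies along its +x axis, beside a small upright stop pin
- knob_grip (a point): on the axis of the peak-pointer knob, 101 mm above the table: the height to grip. The knob carries a black bar grip 64 mm long, 16 mm wide, from 82 to 114 mm above the table, on a narrow stem (dial 60 mm above the table), in line with the pointer (point x axis along the pointer)
- pointer (a joint): angle of the peak pointer and its knob: 0 at the zero stop (bar along the gauge's x axis), growing clockwise seen from above, to 1.5 rad. It stays where it is left (stiff, 0.03 N m); a full stroke of the treadle carries it up to about 1.2 rad
- bushing: bystander: turned steel flanged bushing, 44 mm across, 45 mm tall, upright; origin at the centre of its underside
- insert_a: bystander: square steel insert 48 x 48 x 20 mm with a dark hole; origin at the centre of its underside
- insert_b: bystander: another square steel insert 48 x 48 x 20 mm; origin at the centre of its underside
- oil: bystander: white plastic bottle, 56 mm across, 130 mm tall; origin at the centre of its underside
- mug: bystander: white ceramic mug, 80 mm across, 90 mm tall; origin at the centre of its underside
- wrench: bystander: steel wrench, 170 mm long, lying flat
Not all that is in view belongs to the job. What is meant by the block is not red, and is the smaller of those in its own colour.

How it is judged:
On the way, in this order (a step that is already met when the one before it is completed fails the run):
1. the peak pointer is back at its zero stop (value of joint pointer below 0.07 rad), for 0.2 s.
2. the block is home against the end stop, the pointer still at zero (x of block in the frame of press between 0.031 and 0.039 m and y of block in the frame of press between -0.008 and 0.008 m and z of block in the frame of press below 0.039 m and angle between the x axis of block and the x axis of press, either way round below 0.09 rad and value of joint pointer below 0.09 rad), for 0.2 s.
3. the treadle is held down at its stop with the block home (x of block in the frame of press between 0.031 and 0.039 m and y of block in the frame of press between -0.008 and 0.008 m and z of block in the frame of press below 0.039 m and angle between the x axis of block and the x axis of press, either way round below 0.09 rad and value of joint treadle above 0.27 rad), for 0.6 s.
At the end, for the whole second after the job is handed in: the block is home (within 4 mm of the end stop position along the bed, 8 mm across, 0.09 rad square, lying on the bed) and at rest; the treadle is up (below 0.03 rad); the peak pointer still shows the new reading (above 1.0 rad) (x of block in the frame of press between 0.031 and 0.039 m and y of block in the frame of press between -0.008 and 0.008 m and z of block in the frame of press below 0.039 m and angle between the x axis of block and the x axis of press, either way round below 0.09 rad and linear speed of block below 0.01 m/s and value of joint treadle below 0.03 rad and value of joint pointer above 1 rad); the robot touches nothing.
It fails at once if the treadle is pressed (beyond 0.12 rad) while the block is not home (value of joint treadle above 0.12 rad and not (x of block in the frame of press between 0.031 and 0.039 m and y of block in the frame of press between -0.008 and 0.008 m and z of block in the frame of press below 0.039 m and angle between the x axis of block and the x axis of press, either way round below 0.09 rad)).
It fails at once if a bystander (bushing, insert, bottle, mug, wrench) is moved more than 30 mm (distance of any of bushing, insert_a, insert_b, oil, mug, wrench from where it was at the start of the episode above 0.03 m).
It also fails if it takes over 69 s, if anything falls off the work surface, if the arm or the gripper's body presses on something with over 40 N, if the wrist force passes 120 N, or if a joint passes its speed limit or range.

## Working session

There is one attempt and no reset: what is moved stays moved. The work goes in short steps, Python scripts to look and compute and a tool call to move; the robot and the scene stay as the last step left them, time stands still between calls to the robot, and variables do not carry over. Pictures are saved under pics/ and viewed, at most 11 in all, crops included, and the job is handed in when it is done.

Besides the shell and the picture viewer there is one more tool, called after "Request:" by a JSON object that holds its "method" and its "body". play_rows: Moves the arm, as the interface text tells. Its arguments: {"type":"object","properties":{"rows":{"type":"array"}},"required":["rows"]}

```bash
mkdir -p pics; ls; python3 - <<'E'
from station import telemetry,capture,bot
import cv2
s=telemetry.sense(); print({k:(v if not hasattr(v,'tolist') else v.tolist()) for k,v in s.items()})
for n in("scene","top"):
    c=capture(n); cv2.imwrite(f"pics/{n}0.png",c["color"][:,:,::-1])
    print(n,{k:v for k,v in c.items() if k!="color"})
E
```

```text
pics
{'clock': 0.0, 'joint_positions': [-1.2018666104490408, 0.46943250450132323, -0.04859731992306375, 1.5336758094057652, 0.02411195563737254, 1.1409781412090345, -0.08233337253255968], 'joint_velocities': [0.0016766075778671527, -0.0004418608790009767, -0.0002552502985196632, -0.0005148834312103701, 0.0004086476748475976, 0.000718995449965853, 0.00035271913253458377], 'joint_torque': [-0.0002494130785635207, -51.03022813796997, -0.04685252672061324, -23.771268725395203, 0.010675241646822542, 0.007577796641271561, 1.8624591575644445e-05], 'tcp_pos': [0.2612778378867364, 0.6217638574749167, 0.23027511149965835], 'orientation': [-3.1396865793248967, 7.864002138235904e-05, 2.7437679844749407], 'ft_force': [-0.48114068289919215, 0.04203198605339613, -0.3593760026021361], 'moment': [0.007621089510685918, 0.03694414262295052, -0.02534813722151604], 'gripper_force': 0.0, 'opening': 0.08517109385480753}
scene {'fx': 391.47818611621625, 'fy': 391.47818611621625, 'cx': 258.89404529017185, 'cy': 184.7637357960698, 'k1': 0.029564914776508057, 'rvec': array([ 1.5340342 ,  2.28035584, -0.65941902]), 'tvec': array([ 0.17921376, -0.34799656,  1.35920861])}
top {'fx': 402.2547546988681, 'fy': 402.2547546988681, 'cx': 254.57464163049642, 'cy': 193.27662957082987, 'k1': -0.04251151683957787, 'rvec': array([ 2.17471004, -2.16774354,  0.11655307]), 'tvec': array([0.01240634, 0.51655179, 1.25876563])}
```

View pics/top0.png

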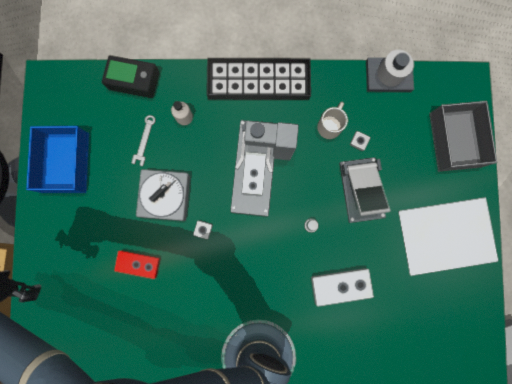

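View pics/scene0.png

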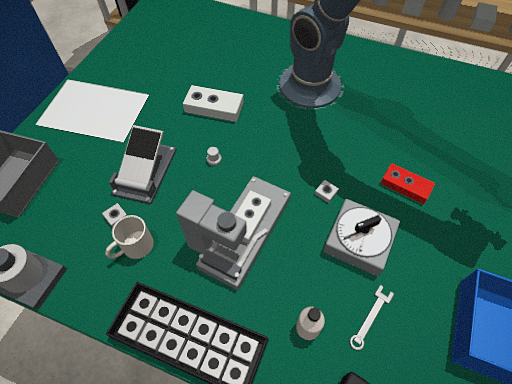

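```bash
cat > h.py <<'E'
import numpy as np, cv2
def K(c): return np.array([[c["fx"],0,c["cx"]],[0,c["fy"],c["cy"]],[0,0,1.]]),np.array([c["k1"],0,0,0,0.])
def proj(c,P):
    k,d=K(c); return cv2.projectPoints(np.asarray(P,float).reshape(-1,1,3),c["rvec"],c["tvec"],k,d)[0].reshape(-1,2)
def back(c,uv,z):
    k,d=K(c); n=cv2.undistortPoints(np.asarray(uv,float).reshape(-1,1,2),k,d).reshape(-1,2)
    R=cv2.Rodrigues(c["rvec"])[0]; o=-R.T@c["tvec"]; r=np.c_[n,np.ones(len(n))]@R
    return o+r*((np.asarray(z)-o[2])/r[:,2])[:,None]
def crop(img,u,v,w,h,s):
    o=cv2.resize(img[v:v+h,u:u+w],None,fx=s,fy=s,interpolation=cv2.INTER_CUBIC)
    for x in range(u-u%10+10,u+w,10):
        cv2.line(o,((x-u)*s,0),((x-u)*s,6 if x%50 else 14),(0,255,255),1); cv2.putText(o,str(x),((x-u)*s-10,24),0,.35,(0,255,255),1)
    for y in range(v-v%10+10,v+h,10):
        cv2.line(o,(0,(y-v)*s),(6,(y-v)*s),(0,255,255),1); cv2.putText(o,str(y),(8,(y-v)*s+4),0,.35,(0,255,255),1)
    return o
E
python3 - <<'E'
from h import *
t=cv2.imread("pics/top0.png")
a=crop(t,128,160,70,66,5)[:330,:350]   # gauge
b=crop(t,225,112,80,110,5)  # press 400x550
d=crop(t,335,150,60,75,5)
o=np.zeros((600,760,3),np.uint8); o[:330,:350]=a; o[:550,355:755]=b
o2=d[:,:]
cv2.imwrite("pics/c1.png",o); 
s=cv2.imread("pics/scene0.png")
e=crop(s,170,170,125,120,4); f=crop(s,105,120,75,85,3)
q=np.zeros((600,800,3),np.uint8); q[:480,:500]=e; q[:375,500:800]=d; q[375:600,500:725]=crop(s,320,195,75,75,3)
cv2.imwrite("pics/c2.png",q)
E
```

```text
(no output)
```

View pics/c1.png

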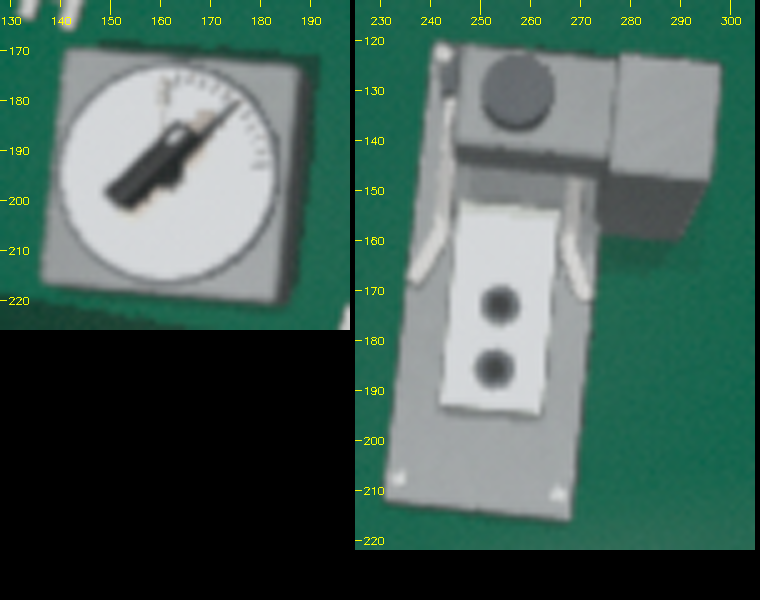

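View pics/c2.png

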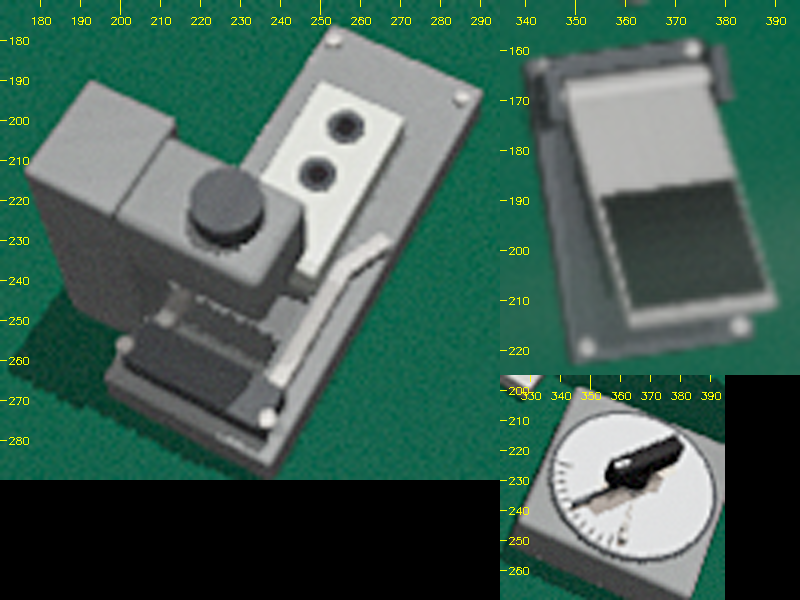

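```bash
cat > fit.py <<'E'
from h import *
from scipy.optimize import least_squares
def fit(obs,x0):
    # obs: list of (cam, local xyz mm, uv)
    def res(p):
        c,s=np.cos(p[2]),np.sin(p[2]); r=[]
        for cam,l,uv in obs:
            l=np.array(l)/1e3; P=[p[0]+c*l[0]-s*l[1],p[1]+s*l[0]+c*l[1],l[2]]
            r.append(proj(cam,P)[0]-uv)
        return np.ravel(r)
    q=least_squares(res,x0,loss="soft_l1"); return q.x,res(q.x).reshape(-1,2).round(1)
E
python3 - <<'E'
from fit import *
from station import capture
T=capture("top");S=capture("scene")
g=[(T,(75,75,55),(141.5,170)),(T,(75,-75,55),(188,173)),(T,(-75,-75,55),(183,220.5)),(T,(-75,75,55),(136,217)),(T,(0,0,60),(161.5,194.5)),(S,(0,0,60),(363,231))]
pr=[(T,(-160,60,35),(231,211.5)),(T,(-160,-60,35),(268,215.5)),(T,(140,60,35),(240.5,120.5)),(T,(98,35,185),(245.5,121)),(T,(38,35,185),(245,140)),(T,(100,-115,190),(298,125)),(T,(30,-115,190),(295.5,148)),
 (S,(-160,60,35),(290.5,193)),(S,(-160,-60,35),(253,176.5)),(S,(140,60,35),(267,281)),(S,(30,-115,190),(193,190)),(S,(100,-115,190),(176,213)),(S,(38,35,185),(246,222)),(S,(98,35,185),(232,242))]
bl=[(T,(65,32,65),(246,153)),(T,(65,-32,65),(265.5,155)),(T,(-65,-32,65),(262,194.5)),(T,(-65,32,65),(242.3,192.5)),(S,(-65,-32,65),(250.5,190)),(S,(-65,32,65),(270.5,199.5)),(S,(65,32,65),(247,239))]
tr=[(T,(100,60,12),(340.5,162)),(T,(100,-60,12),(379,157)),(T,(-100,-60,12),(385,219)),(T,(-100,60,12),(349,223))]
cb,sb=np.cos(.4),np.sin(.4)
pl=lambda s,y:(70-s*cb+8*sb,y,38+s*sb+8*cb)
tr+=[(T,pl(80,42),(355,189.5)),(T,pl(80,-42),(382,186)),(T,pl(165,45),(361,215)),(T,pl(165,-45),(390,212))]
for n,o in (("gauge",g),("press",pr),("block",bl),("treadle",tr)):
    x,r=fit(o,[.5,0,0]); print(n,x.round(4)); print(r.tolist())
    if n=="press":px=x
    if n=="block":
        d=x[:2]-px[:2];c,s=np.cos(px[2]),np.sin(px[2]);print("block in press",c*d[0]+s*d[1],-s*d[0]+c*d[1],x[2]-px[2])
        # end home target
    if n=="treadle":
        c,s=np.cos(x[2]),np.sin(x[2]);l=pl(120,0);print("pad",x[0]+c*l[0]/1e3,x[1]+s*l[0]/1e3,l[2])
    if n=="gauge":
        P=back(T,[(150,199.5),(165,185.5)],.114);d=P[1]-P[0];print("bar",P.round(3).tolist(),np.arctan2(d[1],d[0]))
        P=back(T,[(176,180)],.065)[0];d=P[:2]-x[:2];print("ptr",P,np.arctan2(d[1],d[0])-x[2])
E
```

```text
gauge [ 0.5082  0.3029 -0.0752]
[[-0.5, -0.8], [0.3, -0.2], [0.8, 0.0], [-0.1, -0.3], [0.4, -0.0], [1.9, -1.3]]
bar [[0.488, 0.326, 0.114], [0.53, 0.282, 0.114]] -0.8041603908593165
ptr [0.55322045 0.2588276  0.065     ] -0.6998373783305691
press [ 0.6111  0.0144 -0.0951]
[[-0.3, 0.0], [0.5, -0.3], [-0.1, -1.1], [0.5, -1.5], [-1.1, -0.0], [0.5, -1.5], [0.9, -0.5], [0.9, -1.2], [0.2, -1.4], [-28.4, 5.4], [-0.0, -0.9], [-0.1, -0.2], [2.5, -2.3], [3.2, -0.2]]
block [ 0.5772  0.0147 -0.0995]
[[0.5, -1.8], [1.3, -1.8], [0.6, -0.2], [-0.2, -0.3], [0.2, -0.7], [1.4, -0.6], [1.4, -0.3]]
block in press -0.03371033912632813 -0.002966013299761742 -0.004402748343585006
treadle [ 0.529  -0.3384  0.1082]
[[0.4, -0.1], [-2.0, 1.2], [0.4, -0.1], [-0.2, -0.1], [0.4, 0.1], [0.1, 0.8], [-0.4, -0.6], [0.2, -0.8]]
pad 0.4918308539912943 -0.3424223962103785 92.09868902906115
```

Request:
{"method": "play_rows", "body": {"rows": [[0.05,-0.064,0,-0.1,0.2],[0.1,-0.128,0,-0.2,0.2],[0.14,-0.18,-0.01,-0.3,0.2],[0.18,-0.235,-0.02,-0.389,0.2],[0.215,-0.28,-0.03,-0.389,0.2]]}}

```text
clock: 0.82
tcp_pos: [0.4519, 0.3741, 0.2078]
orientation: [3.141, 0.0, 2.336]
ft_force: [1.8, -0.1, -0.5]
opening: 0.0514
gripper_force: 0.0
```

Request:
{"method": "play_rows", "body": {"rows": [[0.032,-0.039,0,0,0.2],[0.032,-0.039,0,0,0.2],[0.032,-0.039,0,0,0.2]]}}

```text
clock: 1.2
tcp_pos: [0.4824, 0.3375, 0.2077]
orientation: [3.142, -0.001, 2.337]
ft_force: [-0.3, 1.5, 0.4]
opening: 0.0511
gripper_force: 0.0
```

Request:
{"method": "play_rows", "body": {"rows": [[0.0256,-0.0345,0,0,0.2],[0.0256,-0.0345,-0.04,0,0.2],[0.0256,-0.0345,-0.075,0,0.2],[0.0256,-0.0345,-0.075,0,0.2]]}}

```text
clock: 1.7
tcp_pos: [0.5056, 0.3032, 0.1303]
orientation: [-3.136, -0.002, 2.34]
ft_force: [0.0, 0.5, -0.4]
opening: 0.0513
gripper_force: 0.0
```

```bash
python3 - <<'E'
from h import *
from station import capture
o=np.zeros((300,640,3),np.uint8)
T=capture("top")["color"][:,:,::-1].copy();S=capture("scene")["color"][:,:,::-1].copy()
o[:300,:320]=crop(T,125,160,80,75,4);o[:300,320:]=crop(S,320,180,80,75,4)
cv2.imwrite("pics/g1.png",o)
E
```

```text
(no output)
```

View pics/g1.png

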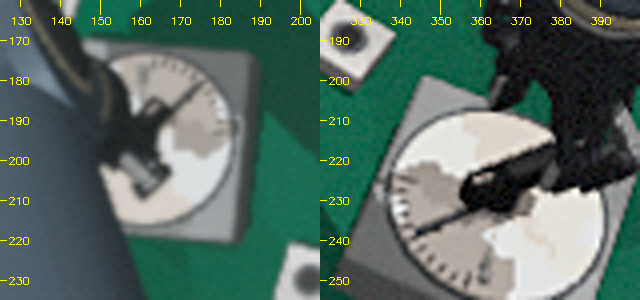

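The picture shows the fingers straddling the bar (top view about (150,190), pointer tip at (175,182)). Descend and grip.

Request:
{"method": "play_rows", "body": {"rows": [[0.002,0,-0.025,0,0.2],[0.002,0,-0.045,0,0.2],[0.002,0,-0.045,0,-1],[0.002,0,-0.045,0,-1],[0.002,0,-0.045,0,-1]]}}

```text
clock: 2.42
tcp_pos: [0.5106, 0.3027, 0.0898]
orientation: [3.14, -0.0, 2.337]
ft_force: [-3.7, -1.8, 7.0]
opening: 0.0149
gripper_force: 60.1
```

Request:
{"method": "play_rows", "body": {"rows": [[0,0,0,0,-1],[0,0,0,0,-1],[0,0,0,0,-1]]}}

```text
clock: 2.8
tcp_pos: [0.5106, 0.3027, 0.0898]
orientation: [3.14, -0.0, 2.337]
ft_force: [-3.9, -1.4, 7.0]
opening: 0.0151
gripper_force: 60.1
```

Request:
{"method": "play_rows", "body": {"rows": [[0,0,0.003,0.16,-1],[0,0,0.003,0.32,-1],[0,0,0.003,0.48,-1],[0,0,0.003,0.62,-1],[0,0,0.003,0.62,-1]]}}

```text
clock: 3.42
tcp_pos: [0.5108, 0.3033, 0.09]
orientation: [3.139, 0.001, 2.984]
ft_force: [3.6, 4.7, -14.9]
opening: 0.0146
gripper_force: 60.5
```

Request:
{"method": "play_rows", "body": {"rows": [[0,0,0,0.04,-1],[0,0,0,0.08,-1],[0,0,0,0.08,-1]]}}

```text
clock: 3.8
tcp_pos: [0.5108, 0.3034, 0.09]
orientation: [3.139, 0.001, 3.066]
ft_force: [2.8, 4.9, -14.6]
opening: 0.015
gripper_force: 60.4
```

```bash
python3 - <<'E'
from h import *
from station import capture,telemetry
print(telemetry.sense()["moment"],telemetry.sense()["orientation"])
o=np.zeros((300,640,3),np.uint8)
T=capture("top")["color"][:,:,::-1].copy();S=capture("scene")["color"][:,:,::-1].copy()
o[:300,:320]=crop(T,125,160,80,75,4);o[:300,320:]=crop(S,320,180,80,75,4)
cv2.imwrite("pics/g2.png",o)
E
```

```text
[ 1.08273612 -0.75562917 -0.17600338] [3.13928855e+00 8.51101231e-04 3.06638189e+00]
```

Request:
{"method": "play_rows", "body": {"rows": [[0,0,-0.002,0.03,-1],[0,0,-0.002,0.03,-1],[0,0,-0.002,0.03,-1]]}}

```text
clock: 4.28
tcp_pos: [0.5109, 0.3034, 0.0899]
orientation: [3.139, 0.001, 3.098]
ft_force: [-0.7, 3.7, 1.8]
opening: 0.0147
gripper_force: 64.1
```

```bash
python3 - <<'E'
from h import *
from station import capture,telemetry
print(telemetry.sense()["moment"],telemetry.sense()["orientation"])
o=np.zeros((300,640,3),np.uint8)
T=capture("top")["color"][:,:,::-1].copy();S=capture("scene")["color"][:,:,::-1].copy()
o[:300,:320]=crop(T,125,160,80,75,4);o[:300,320:]=crop(S,320,180,80,75,4)
cv2.imwrite("pics/g3.png",o)
E
```

```text
[ 0.97653112  0.24686605 -1.2458423 ] [3.13902447e+00 9.74359375e-04 3.09839981e+00]
```

View pics/g3.png

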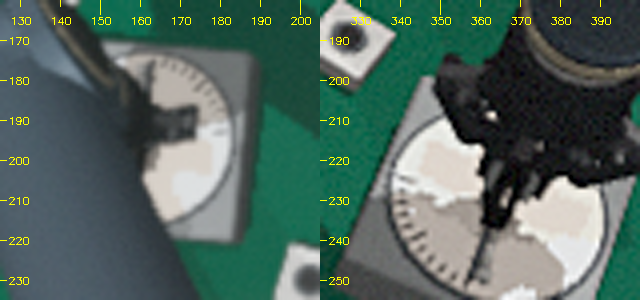

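The pointer now lies on the zero mark (top ≈(163,177)) and the moment jump shows the stop. Release and lift.

Request:
{"method": "play_rows", "body": {"rows": [[0,0,0,0,0.2],[0,0,0,0,0.2],[0,0,0,0,0.2],[0,0,0.04,0,0.2],[0,0,0.1,0,0.2]]}}

```text
clock: 5.0
tcp_pos: [0.5093, 0.301, 0.1879]
orientation: [-3.138, -0.004, 3.102]
ft_force: [0.8, 0.3, -0.3]
opening: 0.0509
gripper_force: 0.0
```

Request:
{"method": "play_rows", "body": {"rows": [[0,0,0.02,0,-1],[-0.03,-0.02,0.02,0,-1],[-0.06,-0.07,0.02,0,-1],[-0.06,-0.07,0.02,0,-1]]}}

```text
clock: 5.5
tcp_pos: [0.4484, 0.2277, 0.2083]
orientation: [-3.138, -0.002, 3.098]
ft_force: [0.7, 0.0, 1.0]
opening: -0.0001
gripper_force: 0.0
```

```bash
python3 - <<'E'
from h import *
from station import capture,telemetry
print(telemetry.sense()["tcp_pos"])
o=np.zeros((300,640,3),np.uint8)
T=capture("top")["color"][:,:,::-1].copy();S=capture("scene")["color"][:,:,::-1].copy()
o[:300,:320]=crop(T,125,160,80,75,4);o[:300,320:]=crop(S,320,180,80,75,4)
cv2.imwrite("pics/g4.png",o)
E
```

```text
[0.44837331 0.22772415 0.20829646]
```

View pics/g4.png

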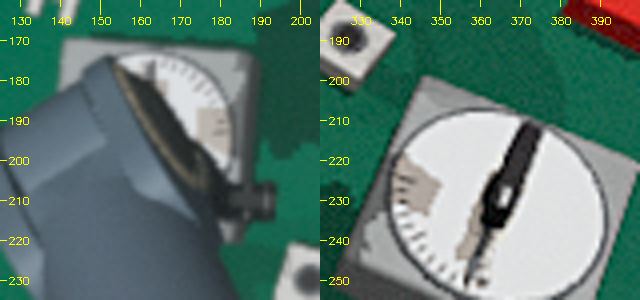

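Request:
{"method": "play_rows", "body": {"rows": [[0.007,-0.05,0,-0.05,-0.4],[0.014,-0.1,0,-0.05,-0.4],[0.021,-0.15,0,-0.05,-0.4],[0.028,-0.2025,0,-0.05,-0.4],[0.028,-0.2025,-0.05,-0.05,-0.4]]}}

```text
clock: 6.22
tcp_pos: [0.4837, 0.0262, 0.1615]
orientation: [3.141, 0.011, 3.042]
ft_force: [0.6, 1.0, 0.1]
opening: 0.0255
gripper_force: 0.0
```

Request:
{"method": "play_rows", "body": {"rows": [[0,0,-0.05,0,-0.4],[0,0,-0.08,0,-0.4],[0,0,-0.08,0,-0.4]]}}

```text
clock: 6.6
tcp_pos: [0.4779, 0.0302, 0.0769]
orientation: [-3.14, -0.005, 3.05]
ft_force: [-0.3, 0.1, -0.1]
opening: 0.0253
gripper_force: 0.0
```

Request:
{"method": "play_rows", "body": {"rows": [[-0.001,-0.005,-0.015,0,-0.4],[-0.001,-0.005,-0.032,0,-0.4],[-0.001,-0.005,-0.032,0,-0.4]]}}

```text
clock: 6.98
tcp_pos: [0.4776, 0.0246, 0.0467]
orientation: [-3.141, -0.0, 3.049]
ft_force: [-0.1, -0.0, 0.2]
opening: 0.0257
gripper_force: 0.0
```

```bash
python3 - <<'E'
from h import *
from station import capture,telemetry
print(telemetry.sense()["tcp_pos"],telemetry.sense()["ft_force"])
o=np.zeros((440,780,3),np.uint8)
T=capture("top")["color"][:,:,::-1].copy();S=capture("scene")["color"][:,:,::-1].copy()
o[:440,:320]=crop(T,225,112,80,110,4);o[:400,320:]=crop(S,190,170,115,100,4)
cv2.imwrite("pics/p1.png",o)
E
```

```text
[0.47761131 0.02460645 0.04665856] [-0.08284827 -0.01243016  0.21697485]
```

View pics/p1.png

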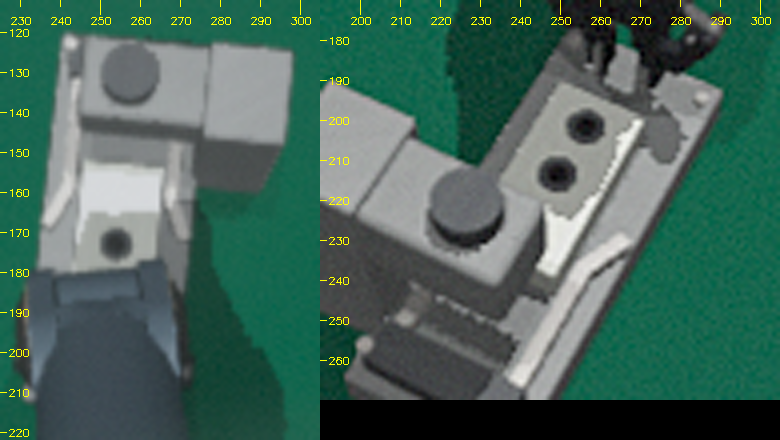

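Block untouched, fingers behind its near end (scene ≈(265,185)). Push.

Request:
{"method": "play_rows", "body": {"rows": [[0.012,-0.0012,-0.002,0,-0.4],[0.026,-0.0025,-0.002,0,-0.4],[0.04,-0.0038,-0.002,0,-0.4],[0.054,-0.0052,-0.002,0,-0.4],[0.066,-0.0063,-0.002,0,-0.4]]}}

```text
clock: 7.7
tcp_pos: [0.5443, 0.0183, 0.0447]
orientation: [-3.142, -0.001, 3.048]
ft_force: [-4.0, 0.3, 3.3]
opening: 0.0258
gripper_force: 2.2
```

Request:
{"method": "play_rows", "body": {"rows": [[0.006,-0.0006,0,0,-0.4],[0.012,-0.0012,0,0,-0.4],[0.016,-0.0015,0,0,-0.4],[0.018,-0.0017,0,0,-0.4]]}}

```text
clock: 8.2
tcp_pos: [0.5617, 0.0167, 0.0447]
orientation: [3.142, -0.0, 3.049]
ft_force: [-2.8, 0.7, 1.2]
opening: 0.0257
gripper_force: 1.6
```

Contact is steady at about 3 N sliding; continue in small steps until the force rises.

Request:
{"method": "play_rows", "body": {"rows": [[0.003,-0.0003,0,0,-0.4],[0.006,-0.0006,0,0,-0.4],[0.006,-0.0006,0,0,-0.4]]}}

```text
clock: 8.57
tcp_pos: [0.5684, 0.0161, 0.0449]
orientation: [3.141, 0.001, 3.048]
ft_force: [-1.3, -0.3, -0.7]
opening: 0.0259
gripper_force: 0.4
```

Request:
{"method": "play_rows", "body": {"rows": [[0.002,-0.0002,0,0,-0.4],[0.003,-0.0003,0,0,-0.4],[0.003,-0.0003,0,0,-0.4]]}}

```text
clock: 8.95
tcp_pos: [0.5688, 0.0161, 0.0448]
orientation: [-3.141, -0.004, 3.049]
ft_force: [-6.9, 0.0, 4.6]
opening: 0.0259
gripper_force: 3.2
```

Request:
{"method": "play_rows", "body": {"rows": [[0.002,-0.0002,0,0,-0.4],[0.003,-0.0003,0,0,-0.4],[0.003,-0.0003,0,0,-0.4]]}}

```text
clock: 9.32
tcp_pos: [0.5688, 0.016, 0.0444]
orientation: [-3.141, -0.01, 3.049]
ft_force: [-12.9, 0.7, 8.9]
opening: 0.0254
gripper_force: 6.2
```

```bash
python3 - <<'E'
from h import *
from fit import fit
from station import capture,telemetry
s=telemetry.sense();print(s["tcp_pos"],s["ft_force"])
P=np.array([.6111,.0144]);a=-.0951
d=np.array(s["tcp_pos"][:2])-P;print("tcp in press",d@[np.cos(a),np.sin(a)],d@[-np.sin(a),np.cos(a)])
S=capture("scene")
c,q=np.cos(a),np.sin(a)
pts=[(l[0],[P[0]+c*l[0]-q*l[1],P[1]+q*l[0]+c*l[1],.065]) for l in [(-.03,-.032),(-.03,.032),(.1,.032),(.1,-.032)]]
print(proj(S,[p[1] for p in pts]))
cv2.imwrite("pics/p2.png",crop(S["color"][:,:,::-1].copy(),190,170,115,110,5))
E
```

```text
[0.5687591  0.01601058 0.04440705] [-12.91595063   0.66365925   8.89746918]
tcp in press -0.042302511560042964 -0.002417248835237927
[[239.10280208 209.58078865]
 [260.92428856 219.75262325]
 [236.05475916 262.54875857]
 [213.20694716 251.00784278]]
```

View pics/p2.png

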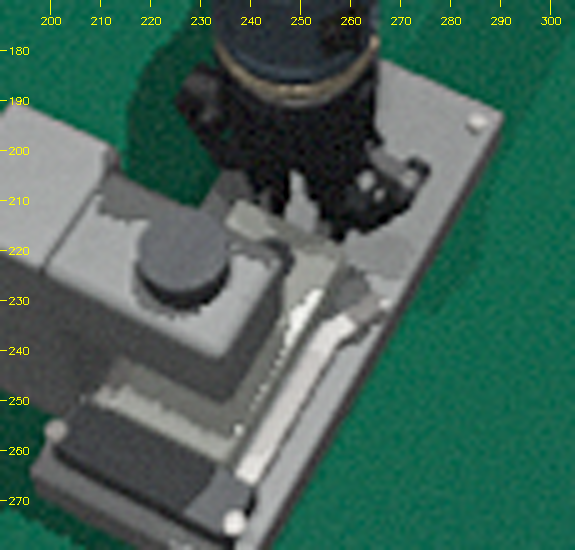

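The far corner of the block sits at (235,261), right where home predicts (236,262.5), flush with the end stop, and force rose without motion: home. Back off, lift, go to the treadle.

Request:
{"method": "play_rows", "body": {"rows": [[-0.015,0.0014,0.001,0,-0.4],[-0.035,0.0033,0.001,0,-0.4],[-0.035,0.0033,0.05,0,-0.4],[-0.035,0.0033,0.11,0,-0.4],[-0.035,0.0033,0.165,0,-1]]}}

```text
clock: 10.0
tcp_pos: [0.5394, 0.0188, 0.2125]
orientation: [3.141, 0.004, 3.048]
ft_force: [0.6, 0.8, -0.4]
opening: 0.0083
gripper_force: 0.0
```

Request:
{"method": "play_rows", "body": {"rows": [[-0.01,-0.06,0,0.05,-1],[-0.02,-0.12,0,0.1,-1],[-0.03,-0.18,0,0.15,-1],[-0.04,-0.23,0,0.19,-1],[-0.045,-0.28,0,0.19,-1]]}}

```text
clock: 10.62
tcp_pos: [0.4935, -0.2634, 0.2106]
orientation: [-3.14, 0.003, -3.036]
ft_force: [1.0, -0.8, 1.3]
opening: 0.0001
gripper_force: 0.0
```

Request:
{"method": "play_rows", "body": {"rows": [[0,-0.05,0,0,-1],[0,-0.08,0,0,-1],[0,-0.08,0,0,-1]]}}

```text
clock: 11.0
tcp_pos: [0.4929, -0.3447, 0.2102]
orientation: [-3.138, 0.001, -3.041]
ft_force: [-1.3, 0.4, -0.4]
opening: -0.0003
gripper_force: 0.0
```

```bash
python3 - <<'E'
from h import *
from fit import fit
from station import capture,telemetry
s=telemetry.sense();print(s["tcp_pos"],s["ft_force"],s["orientation"])
S=capture("scene")["color"][:,:,::-1].copy();T=capture("top")["color"][:,:,::-1].copy()
o=np.zeros((440,780,3),np.uint8)
o[:440,:320]=crop(T,225,112,80,110,4);o[:440,320:]=crop(S,190,170,115,110,4)
cv2.imwrite("pics/p3.png",o)
E
```

```text
[ 0.49292824 -0.34471351  0.21021956] [-1.3089676   0.40905541 -0.36474541] [-3.13847944e+00  1.30964197e-03 -3.04079756e+00]
```

View pics/p3.png

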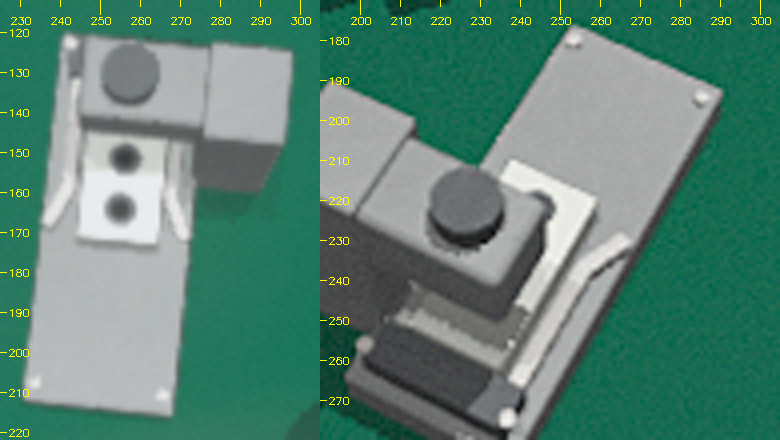

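Block home and square (near corners at (238,210) and (259,220) against predicted (239,210), (261,220)). Now the treadle.

Request:
{"method": "play_rows", "body": {"rows": [[0,0,-0.05,0,-1],[0,0,-0.1,0,-1],[0,0,-0.112,0,-1],[-0.002,0,-0.12,0,-1],[-0.004,0,-0.13,0,-1]]}}

```text
clock: 11.72
tcp_pos: [0.4915, -0.3413, 0.0827]
orientation: [-3.14, 0.004, -3.034]
ft_force: [-3.0, 1.1, 8.1]
opening: -0.0001
gripper_force: 3.9
```

Request:
{"method": "play_rows", "body": {"rows": [[-0.002,0,-0.008,0,-1],[-0.004,0,-0.016,0,-1],[-0.006,0,-0.024,0,-1],[-0.007,0,-0.028,0,-1],[-0.007,0,-0.028,0,-1]]}}

```text
clock: 12.35
tcp_pos: [0.4849, -0.3423, 0.0578]
orientation: [-3.139, 0.005, -3.035]
ft_force: [-7.2, 3.6, 24.4]
opening: -0.0
gripper_force: 11.6
```

Request:
{"method": "play_rows", "body": {"rows": [[0,0,-0.002,0,-1],[0,0,-0.002,0,-1],[0,0,-0.002,0,-1],[0,0,-0.002,0,-1],[0,0,-0.002,0,-1]]}}

```text
clock: 12.98
tcp_pos: [0.4849, -0.3423, 0.0574]
orientation: [-3.139, 0.006, -3.035]
ft_force: [-8.2, 7.2, 34.1]
opening: -0.0
gripper_force: 16.8
```

Request:
{"method": "play_rows", "body": {"rows": [[0,0,0,0,-1],[0,0,0,0,-1],[0,0,0,0,-1],[0,0,0,0,-1],[0,0,0,0,-1]]}}

```text
clock: 13.6
tcp_pos: [0.4848, -0.3423, 0.0573]
orientation: [-3.139, 0.006, -3.036]
ft_force: [-8.9, 5.8, 34.0]
opening: 0.0004
gripper_force: 16.8
```

Request:
{"method": "play_rows", "body": {"rows": [[0.003,0,0.012,0,-1],[0.006,0,0.024,0,-1],[0.008,0,0.036,0,-1],[0.008,0,0.05,0,-1],[0.008,0,0.09,0,-1]]}}

```text
clock: 14.22
tcp_pos: [0.489, -0.3406, 0.1395]
orientation: [3.14, -0.004, -3.035]
ft_force: [0.4, -0.8, 1.4]
opening: -0.0003
gripper_force: 0.0
```

Request:
{"method": "play_rows", "body": {"rows": [[0,0,0.05,0,-1],[0,0.06,0.06,0,-1],[0,0.12,0.06,0,-1],[0,0.15,0.06,0,-1],[0,0.15,0.06,0,-1]]}}

```text
clock: 14.85
tcp_pos: [0.4905, -0.1888, 0.2004]
orientation: [3.141, 0.0, -3.031]
ft_force: [-0.5, 0.8, -0.1]
opening: -0.0001
gripper_force: 0.0
```

```bash
python3 - <<'E'
from h import *
from station import capture,telemetry
s=telemetry.sense();print(s["clock"],s["tcp_pos"],s["ft_force"])
S=capture("scene")["color"][:,:,::-1].copy();T=capture("top")["color"][:,:,::-1].copy()
o=np.zeros((600,800,3),np.uint8)
o[:330,:240]=crop(T,225,112,80,110,3);o[:330,240:585]=crop(S,190,170,115,110,3)
o[330:590,:320]=crop(S,320,190,80,65,4);o[330:590,320:560]=crop(T,130,165,60,65,4);o[330:590,560:800]=crop(T,335,155,60,65,4)
o[:330,585:]=crop(S,105,115,72,110,3)[:,:215]
cv2.imwrite("pics/end.png",o)
E
```

```text
14.85 [ 0.49052836 -0.1887582   0.2004262 ] [-0.48554888  0.81961825 -0.10027479]
```

View pics/end.png

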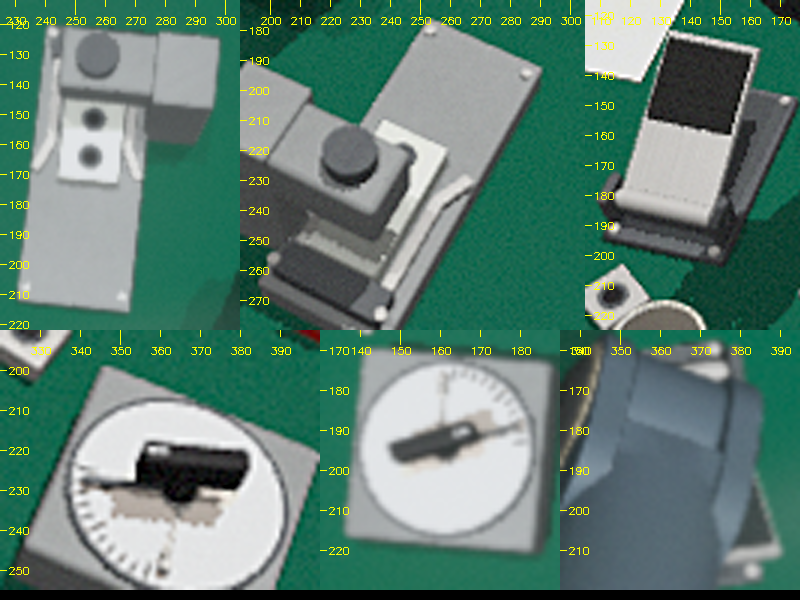

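The pointer now reads about 1.2 rad (tip at top-view (179,189)). The treadle is back up, the block is still home with its near edge at row 172, and the arm is clear of everything. Handing in.

```bash
python3 -c "
from station import bot
print(bot.close_job())"
```

```text
the job is handed in; nothing more can be done
None
```

I handed the job in at about 15 s of the 69 s allowed. In the last pictures the block is home against the end stop, the treadle is back up and the peak pointer reads about 1.2 rad; the hand-in returned no verdict.

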